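# Snap the last polish bottle into its rack

### The job

Put the globe-shaped polish bottle that stands on the sill upright into the one empty slot of the clear rack, and press it gently down until it snaps past the slot's spring clips and sits fully home, so that it stays down by itself when let go. Feel for the click and stop as soon as it is home: leaning on it harder than about 18 N would crack the seat. Leave the other things on the sill where they are.

Things in the scene. Friction and masses are not known exactly. Their poses are not given: they have to be found in the camera images.
- bottle_mid (a point): The loose bottle, half-way up its axis (49 mm above its foot); z up its axis. Clear globe bottle with long black cap, 98 mm tall, 45 to 80 g. From the bottom: flat foot 22 mm across, globe 34 mm across centred 18 mm above the foot, neck 16 mm across, cap. The rack holds three more like it; this is the only globe bottle standing on the sill itself.
- bottle_grip (a point): Point on the axis of that bottle's cap, 78 mm above its foot, 20 mm below its top. The cap is a plain cylinder 15 mm across and 56 mm long (42 to 98 mm above the foot). Grip it here or higher, so that the fingertips stay above the rack's top face when the bottle is home (the rack then reaches 33 to 49 mm above the bottle's foot).
- rack: Clear acrylic rack, fixed; origin under its centre. 222 mm long (y) by 66 mm wide (x). A row of four square cells at 52 mm spacing along y, flat top 59 mm above the sill with a white edge round each cell. Three cells hold bottles already clipped in, caps up to 108 mm above the sill. Which cell is empty changes.
- slot_mouth (a point): Centre of the empty cell's round mouth, 39 mm across, level with the rack's top; z up, x across the row, y along it. Pushing down, the globe meets the clips with the foot 16 to 32 mm below the mouth. Resistance peaks at 7 to 13 N within 6 mm, falls to nothing or a slight pull as the widest part passes at about 10 mm; some 17 mm after first touch is a rigid stop: force climbs steeply.
- slot: The empty cell, 51 x 51 x 55 mm, fixed; origin under its centre. Inside, two steel spring clips face each other across x, rounded noses 29 mm apart, which the globe must spread. Clips and seat sit on one carrier that was set anywhere within 16 mm of height; this is NOT reported and must be felt: noses 8 to 24 mm, final foot 33 to 49 mm, below the mouth.
- seat (a joint): How far the white sprung seat disc (28 mm across) under the clips is pushed down, in m: 0 raised, 0.009 on its rigid stop. Its spring pushes up with 0.3 to 2 N; home, it bears 3 to 7 N more than the hand presses (the clips pull down). With the bottle snapped home it stays at about 0.009; with the bottle let go before the click it springs back.
- buffer: Bystander: yellow buffer block, 30 x 92 x 27 mm, origin under its centre.
- pusher: Bystander: steel nail pusher lying flat, 155 mm long along x, 8 mm thick.
- finger_rest: Bystander: blue hard silicone finger rest with ribs, 50 x 110 x 24 mm, origin under its centre.
- flacon: Bystander: square amber bottle with a square white cap, 26 x 26 x 106 mm, origin under its centre.
- jar: Bystander: closed glass jar, 64 mm across, 60 mm tall, origin under its centre.
- file: Bystander: flat nail file, 18 x 170 x 5 mm, origin under its centre.

How it is judged:
On the way, in this order (a step that is already met when the one before it is completed fails the run):
1. the bottle is upright with its foot inside the mouth of the empty slot (horizontal distance between bottle_mid and slot_mouth below 0.008 m and angle between bottle_mid's own z axis and vertical below 0.2 rad and z of bottle_mid in the frame of slot_mouth below 0.045 m), for 0.05 s.
2. the bottle is pressed past the clips and the seat is down (horizontal distance between bottle_mid and slot_mouth below 0.008 m and angle between bottle_mid's own z axis and vertical below 0.2 rad and value of joint seat above 0.0075 m), for 0.2 s.
At the end, for the whole second after the job is handed in: The bottle stands in the empty slot, within 8 mm of its centre and 0.2 rad of upright, its foot at least 28 mm below the mouth, at rest and let go, with the seat held down at least 7.5 mm by the snapped clips (all of step 2 and linear speed of bottle below 0.02 m/s and z of bottle_mid in the frame of slot_mouth below 0.021 m); the robot touches nothing.
It fails at once if the bottle is pressed on the seat under it with more than 25 N (contact force between bottle and seat above 25 N).
It fails at once if a bystander is moved more than 20 mm (distance of any of pusher, finger_rest, buffer, flacon, jar, file from where it was at the start of the episode above 0.02 m).
It also fails if it takes over 64 s, if anything falls off the work surface, if the arm or the gripper's body presses on something with over 40 N, if the wrist force passes 120 N, or if a joint passes its speed limit or range.

### The arm

A 7-joint arm with a two-finger parallel gripper is mounted at the origin on the work surface. World frame = base frame: x ahead of the robot, y to its left, z up, the work surface at z = 0. Lengths are in m, angles in rad, forces in N, time in s.
With the tool pointing down it reaches from about 0.425 to 0.875 m from the base axis. Payload 4.7 kg.
Tool frame: the origin (TCP) lies on the centre line of the jaws, within the pads' length; the fingertips stand 25 mm ahead of it and the grasp point (between the pads) lies 6 mm ahead of it; z points along the fingers, y is the line along which they close (so a half turn about z gives the same grasp; the last joint's range is limited). The gripper opens to 85 mm and grips with 20 to 120 N. Pads are 22 mm wide; open, the fingers measure 114 mm over their backs; the gripper's body (76 mm by 85 mm) begins 54 mm behind the grasp point. The pads swing forward as they close: fully open they stand 13 mm farther back than shut.
Start: joints at [1.299, 0.321, -0.07, 1.45, 0.023, 1.371, -0.057], TCP at [0.183, -0.624, 0.256] pointing down, gripper open.
Joint ranges: [-2.86, 2.86], [-0.3, 2.09], [-1.38, 1.24], [0.06, 2.45], [-1.56, 4.7], [0.09, 2.05], [-2.69, 2.69]. Speed limits (rad/s): [2.57, 2.57, 3.14, 3.14, 3.14, 3.14, 3.14].

### API

Orientations are given as a unit quaternion [w, x, y, z].
In Python, from rig import r gives the robot as it stands.
- The arm moves only by the tool apply_moves, never from a script. Its argument "deltas" is a list that holds one entry, the list of rows, each a list of 7 numbers: the turn, a rotation vector about the tool's x, y, z in degrees, then the shift along the tool's x, y, z in cm, then the finger opening in cm, from 0 to 8.54. A call has exactly 8 rows; each row shifts and turns the commanded pose from where the row before left it, along the tool's axes as they then stand; what a row does not reach is not made up. A row lasts 1/12 s, in which the tool goes at most 41.7 mm and 7.16 degrees, less where a joint would pass 70% of its speed; a pose out of reach is approached as far as the arm can. A call is refused whole if a number of a shift passes 4.17 or a number of a turn 7.16, either way. A call with a gripper value outside its range is refused whole. The fingers move at their own pace and stop on an object; the grip force is fixed at half the most. Time passes only in rows, so rows that do not move let the fingers close, or fill a call up. It gives the time, the measured TCP pose, the force, the opening and the grip force at its end, in the units of the state.
- r.state(): the state, without advancing time (a new reading comes with each control period).
- r.camera(name): name is "side" or "top" or "wrist"; returns a dict with "frame" (420x560x3 uint8, red, green, blue), "mtx" (3x3 intrinsics, pixels), "R" (3x3) and "t" (3): a world point X has camera coordinates R X + t; the wrist camera has in their place "T_tool_cam" (4x4, takes a point from camera to tool coordinates, whose origin is the TCP and whose axes are the flange's). Camera axes: x right, y down, z forward; pixel columns grow to the right and rows downward; lengths in m; the calibration is good to about 2 mm. A picture is of the moment at which its call begins: read the wrist's pose just before it. There is no depth.
- r.finish_job(): hands the job in; it is judged then, once.
The state is a dict: "time": time; "q": joint angles; "qvel": joint speeds; "tau": joint torques, N m; "eef_pos": TCP position; "eef_rot": TCP orientation; "force": force on the tool from outside, world axes, zero at the start; "ft_torque": the same for the moment, N m; "gripper_width": opening from 0.0 (shut) to 1.0 (fully open); "grasp_force": force on a finger pad.
Only numpy, scipy, OpenCV 4.12 (cv2) and the standard library are available. Lean on these libraries where they do the work, as an engineer would, in place of code of your own. Each camera call takes 0.05 s, during which the arm holds its last target. There are 200 camera calls.

## Working session

There is one attempt and no reset: what is moved stays moved. The work goes in short steps, Python scripts to look and compute and a tool call to move; the robot and the scene stay as the last step left them, time stands still between calls to the robot, and variables do not carry over. Pictures are saved under pics/ and viewed, at most 10 in all, crops included, and the job is handed in when it is done.

Besides the shell and the picture viewer there is one more tool, called after "Request:" as name([rows], argument=value, ...), one row to a line, values as JSON. apply_moves: Moves the arm, as the interface text tells. Its arguments: {"type":"object","properties":{"deltas":{"type":"array","items":{"type":"array","items":{"type":"array","items":{"type":"number"}}}}},"required":["deltas"]}

```bash
mkdir -p pics; python3 - <<'E'
from rig import r
import cv2,pickle
s=r.state();print({k:s[k] for k in('time','eef_pos','eef_rot','force','gripper_width')})
d={}
for n in('top','side'):
    c=r.camera(n);d[n]=c;cv2.imwrite(f'pics/{n}0.png',cv2.resize(c['frame'][:,:,::-1],(800,600),interpolation=cv2.INTER_CUBIC))
pickle.dump(d,open('cams.pkl','wb'))
for n in d: print(n,d[n]['mtx'],d[n]['R'],d[n]['t'])
E
```

```text
{'time': 0.0, 'eef_pos': array([ 0.18307179, -0.62317022,  0.25520656]), 'eef_rot': array([-9.51458226e-04,  9.89805825e-01,  1.42420129e-01, -1.74877616e-04]), 'force': array([ 0.94189662, -0.81476575,  1.63393233]), 'gripper_width': 1.0027537489792475}
top [[492.97551809   0.         286.19716356]
 [  0.         492.97551809 211.77085885]
 [  0.           0.           1.        ]] [[ 0.07032478 -0.9975113   0.00506243]
 [-0.97720496 -0.06991051 -0.20045697]
 [ 0.20031201  0.00915006 -0.97968943]] [-0.07694764  0.60789713  1.31682207]
side [[517.90640726   0.         280.82886776]
 [  0.         517.90640726 205.24644717]
 [  0.           0.           1.        ]] [[ 0.98901566 -0.14721466  0.01326172]
 [-0.07101724 -0.55195321 -0.83084548]
 [ 0.12963248  0.82077737 -0.55634515]] [-0.63546     0.0930597   1.17136725]
```

View pics/top0.png

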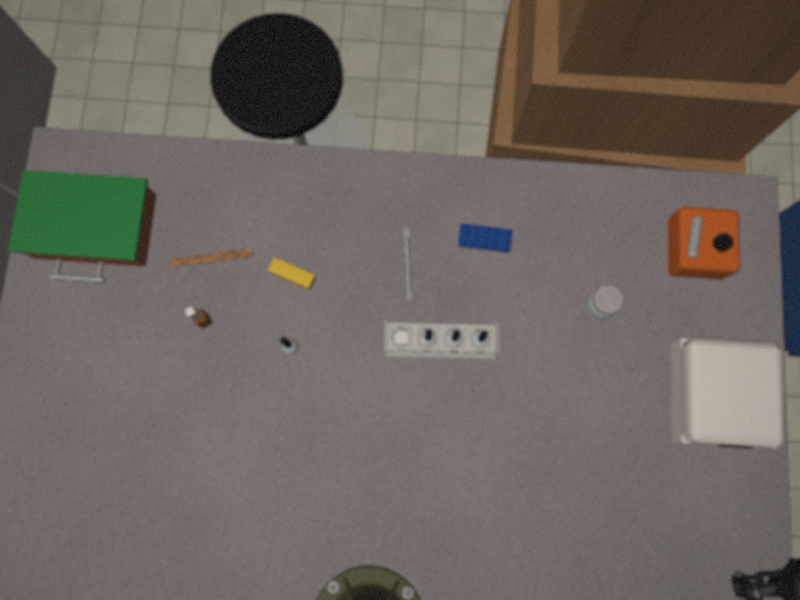

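View pics/side0.png

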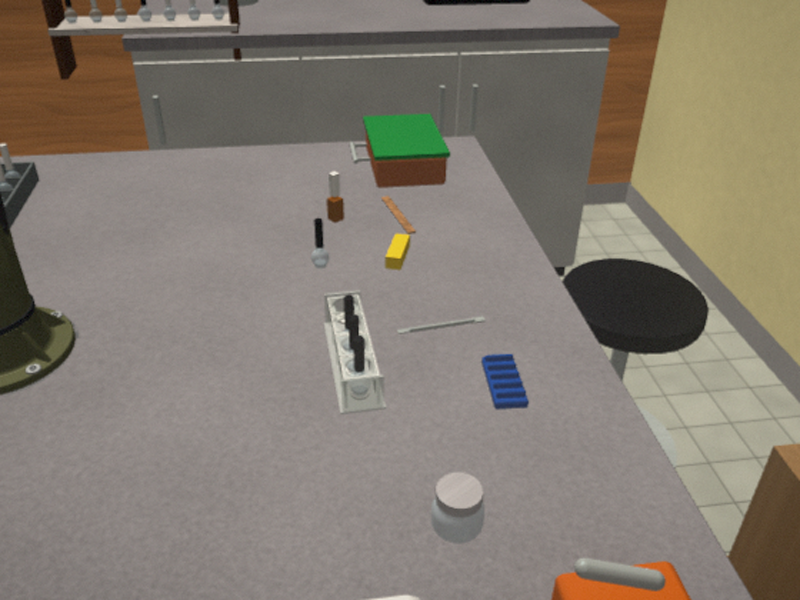

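The top view shows the loose bottle at about (288,345) and the rack at x 385–498, y 322–358. Its left cell (402,338), on the +y side, is the empty one. I'll enlarge both areas.

```bash
cat > h.py <<'E'
import numpy as np,cv2,pickle
def ray(c,u,v):
    d=c['R'].T@np.linalg.solve(c['mtx'],[u,v,1.]);return -c['R'].T@c['t'],d
def atz(c,u,v,z):
    o,d=ray(c,u,v);return o+d*(z-o[2])/d[2]
def proj(c,X):
    p=c['R']@np.array(X)+c['t'];p=c['mtx']@p;return p[:2]/p[2]
E
python3 - <<'E'
import pickle,cv2,numpy as np
d=pickle.load(open('cams.pkl','rb'))
def crop(n,x,y,w,h,s): return cv2.resize(d[n]['frame'][y:y+h,x:x+w,::-1],(w*s,h*s),interpolation=cv2.INTER_CUBIC)
# left: top rack 260..360,218..258 ; top bottle ; side rack, side bottle
a=np.zeros((600,800,3),np.uint8)
a[:320]=crop('top',260,218,100,40,8)
a[320:600,:240]=crop('top',187,225,30,35,8)
a[320:600,240:400]=crop('side',214,151,20,35,8)
a[320:600,400:780]=crop('side',210,195,76,56,5) if 76*5==380 and 56*5==280 else 0
cv2.imwrite('pics/crop.png',a)
E
```

```text
(no output)
```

View pics/crop.png

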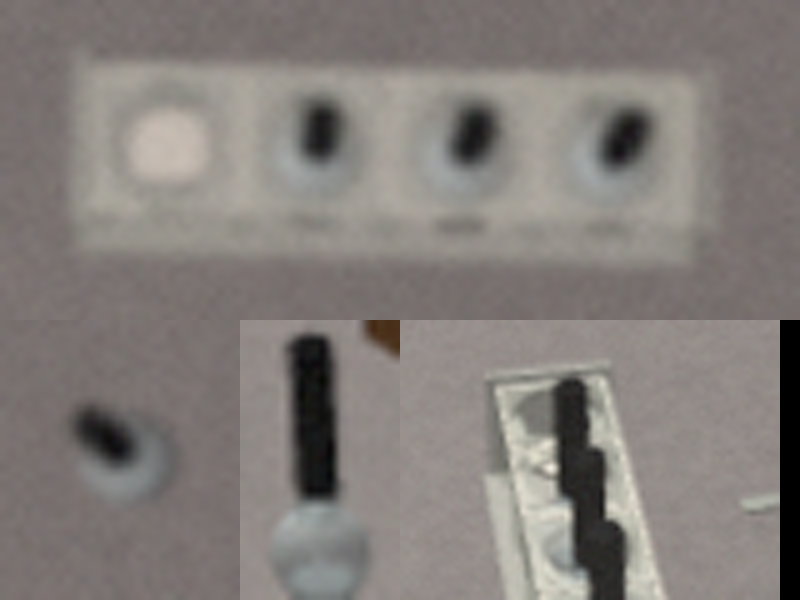

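The crop gives the loose bottle's globe and cap-top centres in both views. The empty cell's mouth and seat are at about (166,142), and there are three caps in the rack.

```bash
python3 - <<'E'
from h import *
d=pickle.load(open('cams.pkl','rb'));t=d['top'];s=d['side']
T=lambda x,y:(260+x/8-.5+.5/8,218+y/8-.5+.5/8)
print('globe top',atz(t,202.1,242.4,.018),'cap',atz(t,197.1,236.6,.097))
print('globe side',atz(s,223.5,179.4,.018),'cap',atz(s,222.2,153.3,.097))
for n,p,z in[('c1',(322,107),.106),('c2',(483,114),.106),('c3',(637,120),.106),('mouth',(166,142),.059),('TL',(77,58),.059),('TR',(712,73),.059),('BR',(705,228),.059),('BL',(77,218),.059)]:
    print(n,atz(t,*T(*p),z))
S=lambda x,y:(210+(x-400)/5,195+(y-320)/5)
print('side TL,TR top',atz(s,*S(490,376),.059),atz(s,*S(610,366),.059))
E
```

```text
globe top [0.51484512 0.19937991 0.018     ] cap [0.51940467 0.20052385 0.097     ]
globe side [0.51626139 0.20105798 0.018     ] cap [0.51670691 0.20136611 0.097     ]
c1 [ 0.55300486 -0.07424729  0.106     ]
c2 [ 0.55447539 -0.12827701  0.106     ]
c3 [ 0.55611744 -0.17993082  0.106     ]
mouth [ 0.54470522 -0.02206859  0.059     ]
TL [0.57199858 0.01100232 0.059     ]
TR [ 0.58246069 -0.21000338  0.059     ]
BR [ 0.52798798 -0.21003482  0.059     ]
BL [0.51604906 0.00666883 0.059     ]
side TL,TR top [0.51795898 0.00909892 0.059     ] [0.57451628 0.01034028 0.059     ]
```

Request:
apply_moves([
  [[0,0,-3.6,4.05,-0.4,0,8.5],[0,0,-3.6,4.05,-0.4,0,8.5],[0,0,-3.6,4.05,-0.4,0,8.5],[0,0,-3.6,4.05,-0.4,0,8.5],[0,0,-3.6,4.05,-0.4,0,8.5],[0,0,-3.6,4.05,-0.4,0,8.5],[0,0,-3.6,4.05,-0.4,0,8.5],[0,0,-3.6,4.05,-0.4,0,8.5]],
])

```text
time: 0.77
eef_pos: [0.4497, -0.4391, 0.2557]
eef_rot: [-0.0, 0.923, 0.386, -0.0]
force: [0.1, -0.6, 0.2]
gripper_width: 0.995
grasp_force: 0.0
```

Request:
apply_moves([
  [[0,0,-4,4.05,-0.5,0,6],[0,0,-4,4.05,-0.5,0,6],[0,0,-4,4.05,-0.5,0,6],[0,0,-4,4.05,-0.5,0,6],[0,0,-4,4.05,-0.5,0,6],[0,0,-4,4.05,-0.5,0,6],[0,0,-4,4.05,-0.5,0,6],[0,0,-4,4.05,-0.5,0,6]],
])

```text
time: 1.43
eef_pos: [0.5787, -0.1437, 0.2558]
eef_rot: [-0.0, 0.781, 0.625, -0.0]
force: [0.5, 0.9, 0.7]
gripper_width: 0.698
grasp_force: 0.0
```

Request:
apply_moves([
  [[0,0,-3.2,3.0,-1.0,0,6],[0,0,-3.2,3.0,-1.0,0,6],[0,0,-3.2,3.0,-1.0,0,6],[0,0,-3.1,3.0,-1.0,0,6],[0,0,0,0,0,0,6],[0,0,0,0,0,0,6],[0,0,0,0,0,0,6],[0,0,0,0,0,0,6]],
])

```text
time: 2.1
eef_pos: [0.5555, -0.0236, 0.256]
eef_rot: [0.0, 0.709, 0.705, -0.001]
force: [0.0, -0.3, 0.2]
gripper_width: 0.702
grasp_force: 0.0
```

```bash
cat >> h.py <<'E'
def wcam(r):
    s=r.state();c=r.camera('wrist')
    from scipy.spatial.transform import Rotation as Ro
    w,x,y,z=s['eef_rot'];M=np.eye(4);M[:3,:3]=Ro.from_quat([x,y,z,w]).as_matrix();M[:3,3]=s['eef_pos']
    C=np.linalg.inv(M@c['T_tool_cam']);c['R']=C[:3,:3];c['t']=C[:3,3];return s,c
E
python3 - <<'E'
from h import *
from rig import r
s,c=wcam(r);pickle.dump((s,c),open('w1.pkl','wb'))
print(s['time'],s['eef_pos'],s['eef_rot'],s['force']);print(c['T_tool_cam'],c['mtx'])
cv2.imwrite('pics/w1.png',cv2.resize(c['frame'][:,:,::-1],(800,600)))
E
```

```text
2.1 [ 0.55546345 -0.02355824  0.25601758] [ 1.28358095e-04  7.08941799e-01  7.05266789e-01 -5.14680325e-04] [ 0.01011336 -0.32737013  0.17708617]
[[-6.11182347e-04 -9.52196051e-01 -3.05486999e-01  7.78422419e-02]
 [ 9.99999718e-01 -7.15214870e-04  2.28627081e-04 -1.53818782e-03]
 [-4.36186648e-04 -3.05486773e-01  9.52196220e-01 -1.17393824e-01]
 [ 0.00000000e+00  0.00000000e+00  0.00000000e+00  1.00000000e+00]] [[304.58158518   0.         286.66627149]
 [  0.         304.58158518 207.9357914 ]
 [  0.           0.           1.        ]]
```

View pics/w1.png

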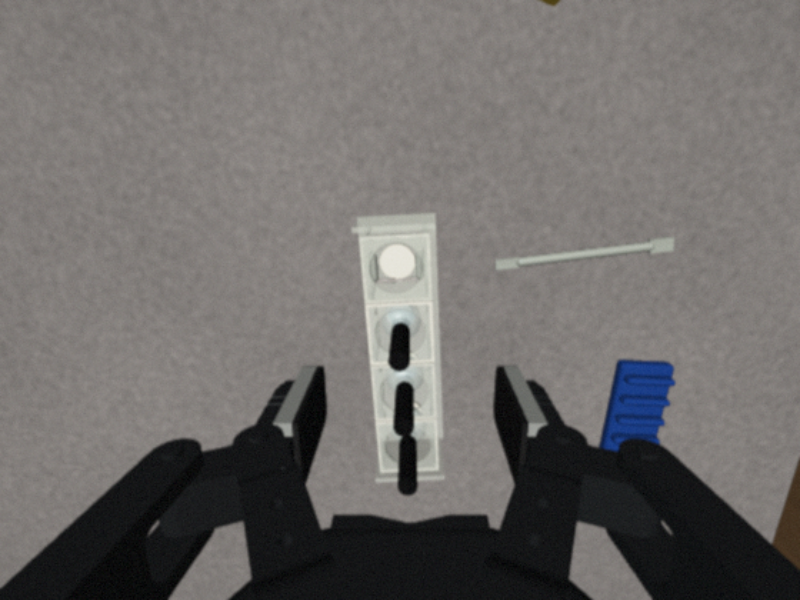

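The wrist view looks down on the rack: the mouth is near (397,265) and the white cell frame runs x 361–431, y 235–304. I'll enlarge this.

```bash
python3 - <<'E'
from h import *
s,c=pickle.load(open('w1.pkl','rb'))
a=c['frame'][145:220,240:320,::-1]
cv2.imwrite('pics/w1c.png',cv2.resize(a,(640,600),interpolation=cv2.INTER_CUBIC))
E
```

```text
(no output)
```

View pics/w1c.png

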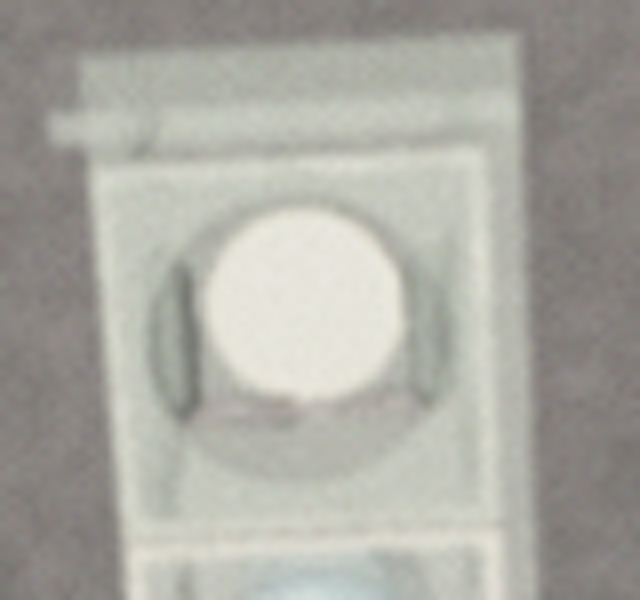

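The mouth circle spans x 148–452, y 193–483 (centre about 300,338).

```bash
python3 - <<'E'
from h import *
s,c=pickle.load(open('w1.pkl','rb'))
W=lambda x,y:(240+(x+.5)/8-.5,145+(y+.5)/8-.5)
for n,p in dict(mouth=(300,338),L=(148,338),R=(452,338),T=(300,193),B=(300,483),TL=(98,170),TR=(482,152),BR=(497,530),BL=(128,545)).items(): print(n,atz(c,*W(*p),.059))
d=pickle.load(open('cams.pkl','rb'));m=atz(c,*W(300,338),.059);print(proj(d['top'],m))
E
```

```text
mouth [ 0.54372494 -0.02317328  0.059     ]
L [ 0.52357544 -0.02305678  0.059     ]
R [ 0.56387416 -0.02328978  0.059     ]
T [ 0.54402484 -0.00378616  0.059     ]
B [ 0.54341359 -0.04330064  0.059     ]
TL [ 0.51786258 -0.00062456  0.059     ]
TR [0.5676675  0.00143065 0.059     ]
BR [ 0.57008875 -0.05014521  0.059     ]
BL [ 0.51984951 -0.05200808  0.059     ]
[280.68394352 235.68916482]
```

Request:
apply_moves([
  [[0,0,0,3.0,-0.5,0,5],[0,0,0,3.0,-0.5,0,5],[0,0,0,3.0,-0.5,0,5],[0,0,0,3.0,-0.5,0,5],[0,0,0,3.0,-0.5,0,5],[0,0,0,1.5,-0.5,0,5],[0,0,0,0,-0.5,0,5],[0,0,0,0,0,0,5]],
])

```text
time: 2.82
eef_pos: [0.5205, 0.1433, 0.2562]
eef_rot: [0.0, 0.708, 0.707, -0.0]
force: [-0.7, 0.0, -0.0]
gripper_width: 0.585
grasp_force: 0.0
```

```bash
python3 - <<'E'
from h import *
from rig import r
s,c=wcam(r);pickle.dump((s,c),open('w2.pkl','wb'))
print(s['time'],s['eef_pos'],s['eef_rot'],s['force'])
print(proj(c,[.516,.2,.018]),proj(c,[.516,.2,.098]))
cv2.imwrite('pics/w2.png',cv2.resize(c['frame'][140:390,200:380,::-1],(432,600)))
E
```

```text
2.8167 [0.52045013 0.14333543 0.25615079] [ 3.10314284e-07  7.07636212e-01  7.06576789e-01 -4.81147724e-04] [-0.72761522  0.02321387 -0.02313627]
[284.03851468 129.71960747] [283.27195868 135.31024139]
```

View pics/w2.png

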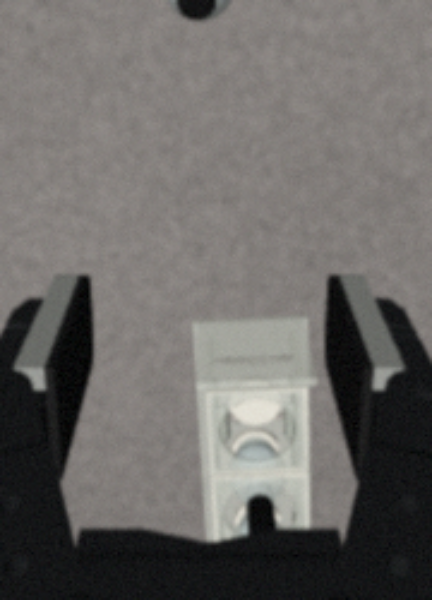

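The rack is below and the bottle's cap is at the crop's top edge (197,5), about pixel (282,142). I'll measure the cap blob in code.

```bash
python3 - <<'E'
from h import *
s,c=pickle.load(open('w2.pkl','rb'))
g=c['frame'].max(2)[110:165,255:315]
m=(g<55).astype(np.uint8);n,l,st,ce=cv2.connectedComponentsWithStats(m)
for i in range(1,n):
    if st[i,4]>30:print(st[i],ce[i]+[255,110])
x,y,w,h=st[1+np.argmax(st[1:,4]),:4]
u=255+x+(w-1)/2;b=110+y+h-.5
print(w,h,'bottom',b); 
# top disc: width = diameter; centre u, v=b-w/2
for z in(.098,):print(atz(c,u,b-w/2,z))
E
```

```text
[ 19  20  16  18 224] [281.79464286 138.62946429]
16 18 bottom 147.5
[0.51440988 0.1963813  0.098     ]
```

Request:
apply_moves([
  [[0,0,0,1.35,-0.15,2.4,5],[0,0,0,1.35,-0.15,2.4,5],[0,0,0,1.35,-0.15,2.4,5],[0,0,0,1.35,-0.15,2.4,5],[0,0,0,0,0,2.2,5],[0,0,0,0,0,2.2,5],[0,0,0,0,0,2.0,5],[0,0,0,0,0,0.6,5]],
])

```text
time: 3.53
eef_pos: [0.5142, 0.194, 0.0867]
eef_rot: [-0.001, 0.709, 0.705, -0.003]
force: [-1.7, -0.2, -0.8]
gripper_width: 0.582
grasp_force: 0.0
```

Request:
apply_moves([
  [[0,0,0,0,0,0,5],[0,0,0,0,0,0,3],[0,0,0,0,0,0,2],[0,0,0,0,0,0,1],[0,0,0,0,0,0,0.5],[0,0,0,0,0,0,0.5],[0,0,0,0,0,0,0.5],[0,0,0,0,0,0,0.5]],
])

```text
time: 4.2
eef_pos: [0.5162, 0.1978, 0.0918]
eef_rot: [0.001, 0.708, 0.706, 0.001]
force: [0.2, -0.8, 6.4]
gripper_width: 0.155
grasp_force: 58.5
```

Request:
apply_moves([
  [[0,0,0,0,0,-0.6,0.5],[0,0,0,0,0,-1.5,0.5],[0,0,0,0,0,-2,0.5],[0,0,0,0,0,-2,0.5],[0,0,0,0,0,-2,0.5],[0,0,0,0,0,-1,0.5],[0,0,0,0,0,0,0.5],[0,0,0,0,0,0,0.5]],
])

```text
time: 4.87
eef_pos: [0.515, 0.1974, 0.1812]
eef_rot: [0.0, 0.708, 0.706, 0.0]
force: [0.3, -0.8, -1.4]
gripper_width: 0.159
grasp_force: 58.5
```

```bash
python3 - <<'E'
from h import *
from rig import r
s,c=wcam(r);t=r.camera('top');d=r.camera('side')
print(s['time'],s['eef_pos'],s['eef_rot'],s['force'],s['gripper_width'],s['grasp_force'])
e=s['eef_pos'];p=proj(d,e-[0,0,.05]);q=proj(t,e-[0,0,.05]);print(p,q)
def crop(f,u,v,w,h,k):
    x,y=int(u-w/2),int(v-h/2);print('origin',x,y);return cv2.resize(f[y:y+h,x:x+w,::-1],(w*k,h*k),interpolation=cv2.INTER_CUBIC)
a=np.zeros((600,800,3),np.uint8)
a[:600,:300]=crop(d['frame'],*p,50,100,6)
a[:600,300:800]=crop(c['frame'],285,240,250,300,2)
cv2.imwrite('pics/g.png',a);pickle.dump((s,c,t,d),open('g.pkl','wb'))
E
```

```text
4.8667 [0.5150379  0.19743212 0.18120474] [2.85874699e-04 7.07918458e-01 7.06294112e-01 5.29075781e-05] [ 0.32725395 -0.76854283 -1.41472476] 0.15913296871613378 58.48017454147339
[220.96602981 142.22404949] [195.85370924 236.35605436]
origin 195 92
origin 160 90
```

View pics/g.png

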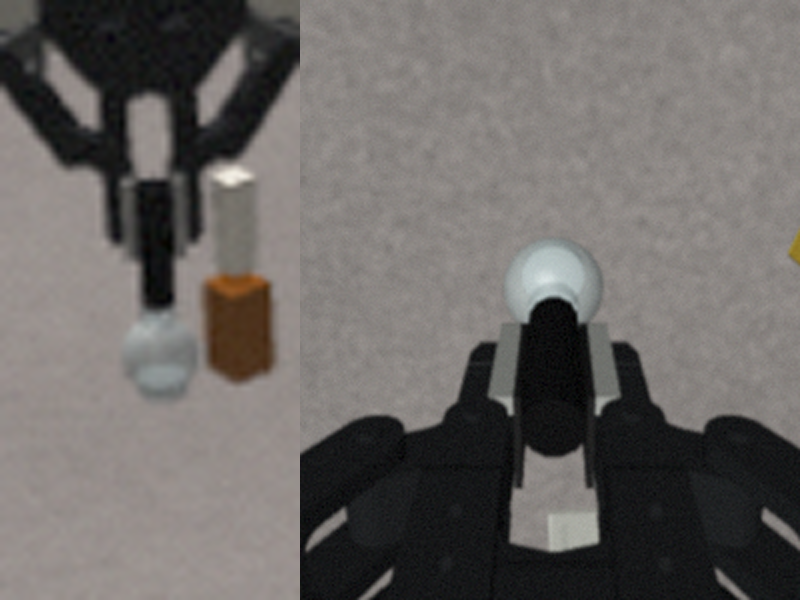

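The bottle is held upright, with its globe at crop (553,287), about wrist pixel (286,233). I'll work out the offset from the TCP.

```bash
python3 - <<'E'
from h import *
s,c,t,d=pickle.load(open('g.pkl','rb'));e=s['eef_pos']
f=lambda x,y:(160+(x-300+.5)/2-.5,90+(y+.5)/2-.5)
print('globe',atz(c,*f(553.5,287),.107)-e)
print('neck/cap bottom',[atz(c,*f(553.5,310),.089+z)-e for z in (.042,)], 'captop far edge?',proj(c,e+[0,0,.005]),proj(c,e+[0,-.0075,.005]),f(553,457))
print('side globe',atz(d,195+160/6,92+355/6,.107)-e)
for z in(.10,.107,.114):print(z,atz(c,*f(553.5,287),z)-e)
E
```

```text
globe [-0.00158552 -0.00168907 -0.07420474]
neck/cap bottom [array([-0.00158733,  0.00081943, -0.05020474])] captop far edge? [290.25299272 300.58697715] [290.24109657 315.33114332] (286.25, 318.25)
side globe [ 0.00041337 -0.0030532  -0.07420474]
0.1 [-0.00159169 -0.00459678 -0.08120474]
0.107 [-0.00158552 -0.00168907 -0.07420474]
0.114 [-0.00157936  0.00121864 -0.06720474]
```

Request:
apply_moves([
  [[0,0,0,-2.0,0.4,0,0.5],[0,0,0,-3.5,0.4,0,0.5],[0,0,0,-3.5,0.4,0,0.5],[0,0,0,-3.5,0.5,0,0.5],[0,0,0,-3.5,0.5,0,0.5],[0,0,0,-3.5,0.5,0,0.5],[0,0,0,-2.5,0.3,0,0.5],[0,0,0,0,0,0,0.5]],
])

```text
time: 5.68
eef_pos: [0.5442, -0.0305, 0.1796]
eef_rot: [0.0, 0.711, 0.703, -0.002]
force: [-0.3, -0.1, -0.9]
gripper_width: 0.157
grasp_force: 58.5
```

Request:
apply_moves([
  [[0,0,0,0,0,0.8,0.5],[0,0,0,0,0,0.8,0.5],[0,0,0,0,0,0.4,0.5],[0,0,0,0,0,0,0.5],[0,0,0,0,0,0,0.5],[0,0,0,0,0,0,0.5],[0,0,0,0,0,0,0.5],[0,0,0,0,0,0,0.5]],
])

```text
time: 6.35
eef_pos: [0.5448, -0.0222, 0.1617]
eef_rot: [0.0, 0.708, 0.706, 0.0]
force: [-0.1, 0.0, -0.7]
gripper_width: 0.157
grasp_force: 58.5
```

```bash
python3 - <<'E'
from h import *
from rig import r
s,c=wcam(r);t=r.camera('top');d=r.camera('side')
print(s['time'],s['eef_pos'],s['eef_rot'],s['force'],s['gripper_width'])
a=np.zeros((600,800,3),np.uint8)
def crop(f,x,y,w,h,k): return cv2.resize(f[y:y+h,x:x+w,::-1],(w*k,h*k),interpolation=cv2.INTER_CUBIC)
a[:,:400]=crop(c['frame'],235,180,100,150,4)
a[:,400:]=crop(d['frame'],210,160,80,120,5)
cv2.imwrite('pics/p.png',a);pickle.dump((s,c,t,d),open('p.pkl','wb'))
E
```

```text
6.35 [ 0.54482847 -0.02222747  0.16167002] [3.29790421e-04 7.07717643e-01 7.06495294e-01 1.69412859e-04] [-0.13217288  0.04603919 -0.69159087] 0.1574412936143011
```

View pics/p.png

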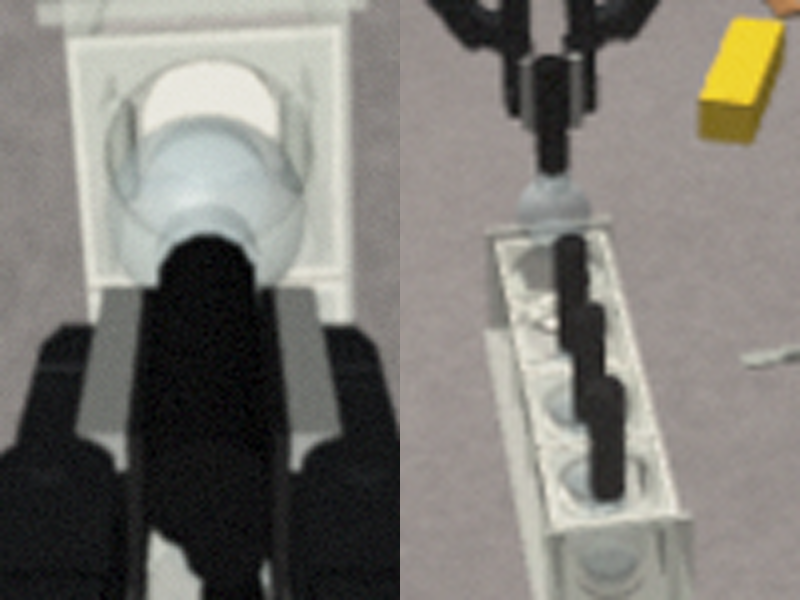

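In the wrist view the mouth spans 106–314 with its far edge at y 60. The globe spans 118–308 with its far edge at y 115, nearly concentric above the mouth.

```bash
python3 - <<'E'
from h import *
s,c,t,d=pickle.load(open('p.pkl','rb'));e=s['eef_pos']
f=lambda x,y:(235+(x+.5)/4-.5,180+(y+.5)/4-.5)
L=atz(c,*f(106,160),.059);R=atz(c,*f(314,160),.059);T=atz(c,*f(210,60),.059)
m=np.array([(L[0]+R[0])/2,T[1]-.0195,.059]);print('dia',R[0]-L[0],'mouth',m,'wide y',L[1])
# project mouth & globe silhouettes for candidate positions
a=np.linspace(0,2*np.pi,72)
g0=atz(c,*f(213,212),.088);print('globe',g0)
best=[]
from scipy.optimize import least_squares
def sil(X):
    cam=-c['R'].T@c['t'];n=X-cam;D=np.linalg.norm(n);n/=D
    k=.017**2/D;rr=.017*np.sqrt(1-(.017/D)**2);u=np.cross(n,[1,0,0]);u/=np.linalg.norm(u);v=np.cross(n,u)
    return np.array([proj(c,X-n*k+rr*(np.cos(b)*u+np.sin(b)*v)) for b in a])
def res(p):
    P=sil(np.array([p[0],p[1],.088]));l,rr,tt=P[:,0].min(),P[:,0].max(),P[:,1].min()
    return [l-f(118,0)[0],rr-f(308,0)[0],tt-f(0,115)[1]]
o=least_squares(res,g0[:2]);print('globe fit',o.x,o.fun,'minus mouth mm',(o.x-m[:2])*1e3)
E
```

```text
dia 0.03994905378957314 mouth [ 0.54375902 -0.02404281  0.059     ] wide y -0.024380614681279132
globe [ 0.54419177 -0.02323309  0.088     ]
globe fit [ 0.54418671 -0.02390075] [-1.43400601  1.43343707  0.07723302] minus mouth mm [0.42768295 0.14205318]
```

Globe and mouth agree to within 0.5 mm. Lowering.

Request:
apply_moves([
  [[0,0,0,0,0,0.5,0.5],[0,0,0,0,0,0.5,0.5],[0,0,0,0,0,0.4,0.5],[0,0,0,0,0,0.4,0.5],[0,0,0,0,0,0.3,0.5],[0,0,0,0,0,0.2,0.5],[0,0,0,0,0,0.1,0.5],[0,0,0,0,0,0,0.5]],
])

```text
time: 7.17
eef_pos: [0.5445, -0.0225, 0.137]
eef_rot: [-0.0, 0.708, 0.706, -0.0]
force: [-0.4, 0.7, -0.7]
gripper_width: 0.157
grasp_force: 58.5
```

Request:
apply_moves([
  [[0,0,0,0,0,0.05,0.5],[0,0,0,0,0,0.05,0.5],[0,0,0,0,0,0.05,0.5],[0,0,0,0,0,0.05,0.5],[0,0,0,0,0,0.05,0.5],[0,0,0,0,0,0.05,0.5],[0,0,0,0,0,0,0.5],[0,0,0,0,0,0,0.5]],
])

```text
time: 7.83
eef_pos: [0.5449, -0.0225, 0.1344]
eef_rot: [0.0, 0.708, 0.706, 0.0]
force: [-0.1, 0.7, 0.1]
gripper_width: 0.156
grasp_force: 58.4
```

Request:
apply_moves([
  [[0,0,0,0,0,0.05,0.5],[0,0,0,0,0,0.05,0.5],[0,0,0,0,0,0.05,0.5],[0,0,0,0,0,0.05,0.5],[0,0,0,0,0,0.05,0.5],[0,0,0,0,0,0.05,0.5],[0,0,0,0,0,0,0.5],[0,0,0,0,0,0,0.5]],
])

```text
time: 8.5
eef_pos: [0.5453, -0.0225, 0.1324]
eef_rot: [0.001, 0.708, 0.706, 0.0]
force: [0.1, 0.8, 6.6]
gripper_width: 0.158
grasp_force: 59.1
```

Request:
apply_moves([
  [[0,0,0,0,0,0.05,0.5],[0,0,0,0,0,0.05,0.5],[0,0,0,0,0,0.05,0.5],[0,0,0,0,0,0.05,0.5],[0,0,0,0,0,0.05,0.5],[0,0,0,0,0,0.05,0.5],[0,0,0,0,0,0,0.5],[0,0,0,0,0,0,0.5]],
])

```text
time: 9.17
eef_pos: [0.5454, -0.0225, 0.1299]
eef_rot: [0.001, 0.708, 0.706, 0.0]
force: [-0.2, -0.3, 9.9]
gripper_width: 0.159
grasp_force: 59.5
```

Request:
apply_moves([
  [[0,0,0,0,0,0.05,0.5],[0,0,0,0,0,0.05,0.5],[0,0,0,0,0,0.05,0.5],[0,0,0,0,0,0.05,0.5],[0,0,0,0,0,0.05,0.5],[0,0,0,0,0,0.05,0.5],[0,0,0,0,0,0,0.5],[0,0,0,0,0,0,0.5]],
])

```text
time: 9.83
eef_pos: [0.5455, -0.0225, 0.1268]
eef_rot: [0.001, 0.708, 0.706, 0.0]
force: [-1.1, 0.2, 8.7]
gripper_width: 0.157
grasp_force: 59.4
```

Request:
apply_moves([
  [[0,0,0,0,0,0.05,0.5],[0,0,0,0,0,0.05,0.5],[0,0,0,0,0,0.05,0.5],[0,0,0,0,0,0.05,0.5],[0,0,0,0,0,0.05,0.5],[0,0,0,0,0,0.05,0.5],[0,0,0,0,0,0,0.5],[0,0,0,0,0,0,0.5]],
])

```text
time: 10.5
eef_pos: [0.545, -0.0226, 0.1223]
eef_rot: [0.0, 0.708, 0.706, 0.0]
force: [3.1, 0.9, 1.8]
gripper_width: 0.151
grasp_force: 58.6
```

Request:
apply_moves([
  [[0,0,0,0,0,0.05,0.5],[0,0,0,0,0,0.05,0.5],[0,0,0,0,0,0.05,0.5],[0,0,0,0,0,0.05,0.5],[0,0,0,0,0,0.05,0.5],[0,0,0,0,0,0,0.5],[0,0,0,0,0,0,0.5],[0,0,0,0,0,0,0.5]],
])

```text
time: 11.17
eef_pos: [0.5444, -0.0226, 0.119]
eef_rot: [-0.0, 0.708, 0.706, 0.0]
force: [5.1, 0.4, -5.7]
gripper_width: 0.151
grasp_force: 58.4
```

Request:
apply_moves([
  [[0,0,0,0,0,0.03,0.5],[0,0,0,0,0,0.03,0.5],[0,0,0,0,0,0.03,0.5],[0,0,0,0,0,0.03,0.5],[0,0,0,0,0,0,0.5],[0,0,0,0,0,0,0.5],[0,0,0,0,0,0,0.5],[0,0,0,0,0,0,0.5]],
])

```text
time: 11.83
eef_pos: [0.5444, -0.0226, 0.1183]
eef_rot: [-0.0, 0.708, 0.706, -0.0]
force: [3.3, -0.3, -4.6]
gripper_width: 0.156
grasp_force: 58.5
```

Request:
apply_moves([
  [[0,0,0,0,0,0.02,0.5],[0,0,0,0,0,0.02,0.5],[0,0,0,0,0,0.02,0.5],[0,0,0,0,0,0.02,0.5],[0,0,0,0,0,0,0.5],[0,0,0,0,0,0,0.5],[0,0,0,0,0,0,0.5],[0,0,0,0,0,0,0.5]],
])

```text
time: 12.5
eef_pos: [0.5447, -0.0225, 0.1181]
eef_rot: [0.0, 0.708, 0.706, -0.0]
force: [2.7, 1.6, -1.9]
gripper_width: 0.155
grasp_force: 58.9
```

Request:
apply_moves([
  [[0,0,0,0,0,0.02,0.5],[0,0,0,0,0,0.02,0.5],[0,0,0,0,0,0.02,0.5],[0,0,0,0,0,0.02,0.5],[0,0,0,0,0,0,0.5],[0,0,0,0,0,0,0.5],[0,0,0,0,0,0,0.5],[0,0,0,0,0,0,0.5]],
])

```text
time: 13.17
eef_pos: [0.5447, -0.0225, 0.117]
eef_rot: [0.0, 0.708, 0.706, 0.0]
force: [2.4, -0.1, 0.5]
gripper_width: 0.159
grasp_force: 58.9
```

Request:
apply_moves([
  [[0,0,0,0,0,0.02,0.5],[0,0,0,0,0,0.02,0.5],[0,0,0,0,0,0.02,0.5],[0,0,0,0,0,0.02,0.5],[0,0,0,0,0,0,0.5],[0,0,0,0,0,0,0.5],[0,0,0,0,0,0,0.5],[0,0,0,0,0,0,0.5]],
])

```text
time: 13.83
eef_pos: [0.5447, -0.0225, 0.1166]
eef_rot: [0.0, 0.708, 0.706, 0.0]
force: [1.3, -0.6, 4.8]
gripper_width: 0.155
grasp_force: 59.5
```

Force is climbing on the stop, so the bottle is home. Releasing.

Request:
apply_moves([
  [[0,0,0,0,0,0,4],[0,0,0,0,0,0,4],[0,0,0,0,0,0,4],[0,0,0,0,0,0,4],[0,0,0,0,0,0,4],[0,0,0,0,0,0,4],[0,0,0,0,0,0,4],[0,0,0,0,0,0,4]],
])

```text
time: 14.5
eef_pos: [0.5445, -0.0225, 0.1161]
eef_rot: [-0.0, 0.708, 0.706, -0.0]
force: [0.1, 0.3, -0.8]
gripper_width: 0.47
grasp_force: 0.0
```

Request:
apply_moves([
  [[0,0,0,0,0,-0.5,4],[0,0,0,0,0,-1.5,4],[0,0,0,0,0,-2.5,4],[0,0,0,0,0,-2.5,4],[0,0,0,0,0,-2.5,4],[0,0,0,0,0,-2.5,4],[0,0,0,0,0,-1,4],[0,0,0,0,0,0,4]],
])

```text
time: 15.17
eef_pos: [0.5462, -0.0224, 0.2492]
eef_rot: [0.002, 0.708, 0.706, 0.002]
force: [-0.5, 0.3, -0.7]
gripper_width: 0.469
grasp_force: 0.0
```

```bash
python3 - <<'E'
from h import *
from rig import r
s,c=wcam(r);d=r.camera('side')
print(s['time'],s['eef_pos'],s['force'],s['gripper_width'])
a=np.zeros((600,800,3),np.uint8)
def crop(f,x,y,w,h,k): return cv2.resize(f[y:y+h,x:x+w,::-1],(w*k,h*k),interpolation=cv2.INTER_CUBIC)
a[:,:400]=crop(c['frame'],235,150,100,150,4)
a[:,400:]=crop(d['frame'],210,170,80,120,5)
cv2.imwrite('pics/f.png',a)
E
```

```text
15.1667 [ 0.54615612 -0.02236658  0.24922529] [-0.49398424  0.30861014 -0.65086771] 0.4694612890296173
```

View pics/f.png

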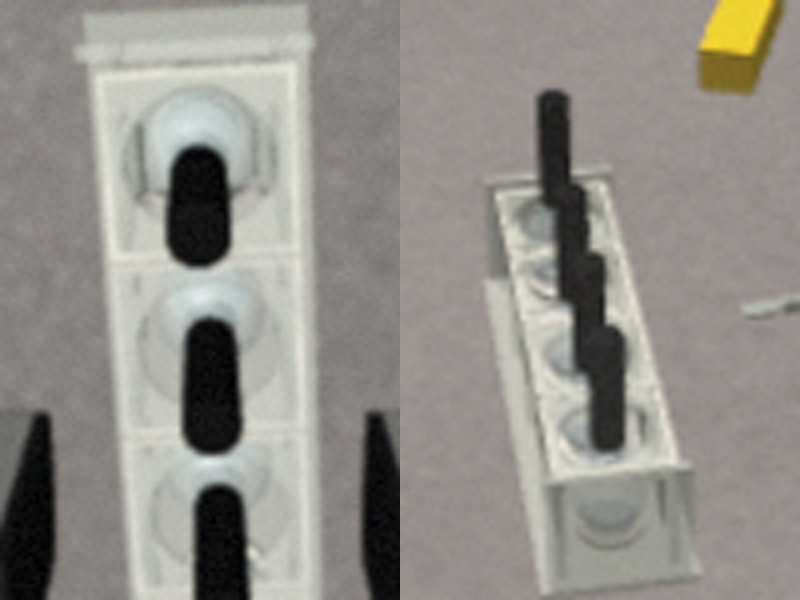

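The bottle stands upright and centred, with its globe below the clips. Its cap is taller than the neighbours', as expected for a high carrier. I'll check the height from the cap top at side pixel (241,189), then hand in.

```bash
python3 - <<'E'
from h import *
d=pickle.load(open('cams.pkl','rb'))['side']
for z in(.118,.123,.128,.133):print(z,proj(d,[.545,-.0235,z]))
from rig import r
print(r.finish_job())
E
```

```text
0.118 [239.90856858 191.49912549]
0.123 [239.83970648 189.60209212]
0.128 [239.77051169 187.6958934 ]
0.133 [239.70098178 185.78046274]
the job is handed in; nothing more can be done
None
```

The bottle is snapped home in the empty slot, upright and let go, with the highest force reading about 10 N. The job is handed in, but no verdict came back.

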